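# Take the spent filter cartridge out of the fume extractor

### The arm

A 6-joint arm with a two-finger parallel gripper is mounted at the origin on the work surface. World frame = base frame: x ahead of the robot, y to its left, z up, the work surface at z = 0. Lengths are in mm, angles in rad, forces in N, time in s.
With the tool pointing down it reaches from about 350 to 975 mm from the base axis. Payload 7.1 kg.
Tool frame: the origin (TCP) lies at the very end of the fingers, on their centre line; the grasp point (between the pads) lies 19 mm behind it; z points along the fingers, y is the direction in which the jaws open and shut (so a half turn about z gives the same grasp; the last joint's range is limited). The gripper opens to 88 mm and grips with 3 to 60 N. Pads are 20 mm wide; open, the fingers measure 115 mm over their backs; the gripper's body (75 mm by 178 mm) begins 61 mm behind the grasp point.
Start: joints at [1.288, 0.423, 1.63, -0, 1.089, -0.019], TCP at [162.938, 603.371, 222.675] pointing down, gripper open.
Joint ranges: [-3, 3], [-0.9, 2.11], [0.09, 2.58], [-1.31, 4.45], [0.11, 2.69], [-2.54, 2.54]. Speed limits (rad/s): [2.39, 2.39, 3.01, 3.14, 3.14, 3.14].

### API

Orientations are given as a rotation vector (axis times angle).
In Python, from workcell import * gives the robot as it stands.
- The arm moves only by the tool play_rows, never from a script. Its argument "plan" is text: rows parted by semicolons, each of 7 numbers parted by spaces: the finger opening in cm, from 0 to 8.78, then the shift along the tool's x, y, z in cm, then the turn, a rotation vector about the tool's x, y, z in degrees. A call has 1 to 20 rows; each row shifts and turns the commanded pose from where the row before left it, along the tool's axes as they then stand; what a row does not reach is not made up. A row lasts 1/8 s, in which the tool goes at most 62.5 mm and 10.7 degrees, less where a joint would pass 70% of its speed; a pose out of reach is approached as far as the arm can. A call is refused whole if a number of a shift passes 6.25 or a number of a turn 10.7, either way. A call with a gripper value outside its range is refused whole. The fingers move at their own pace and stop on an object; the grip force is fixed at half the most. Time passes only in rows, so rows that do not move let the fingers close. It gives the time, the measured TCP pose, the force and the opening at its end, in the units of the state.
- get_obs(): the state, without advancing time (a new reading comes with each control period).
- get_image(name): name is "scene" or "top"; returns a dict with "pixels" (420x560x3 uint8, red, green, blue), "range_z" (420x560 float32, mm along the optical axis (not along the pixel's ray), 0 where there is no reading), "fx", "fy", "cx", "cy" (pixels), "eye" and "attitude" of the camera in the world. Camera axes: x right, y down, z forward; pixel columns grow to the right and rows downward; lengths in mm; the calibration is good to about 2 mm. A picture is of the moment at which its call begins.
- close_job(): hands the job in, once; it reports no verdict.
The state is a dict: "t": time; "qpos": joint angles; "qvel": joint speeds; "joint_torque": joint torques, N m; "ee_pos": TCP position; "orientation": TCP orientation; "ft_force": force on the tool from outside, world axes, zero at the start; "moment": the same for the moment, N m; "width": finger opening in mm.
Only numpy, scipy, OpenCV 4.12 (cv2) and the standard library are available. Lean on these libraries where they do the work, as an engineer would, in place of code of your own. Each camera call takes 0.05 s, during which the arm holds its last target. There are 200 camera calls.

### The job

The filter cartridge with the red snap tab in the fume extractor on this resin-casting table is spent. Pinch its red tab in against the cartridge to unlatch it, lift it straight out of its bay, and stand it upright in the yellow discard tray, lowering it to the tray's floor before letting go. Leave the blue-tab cartridge seated in its bay.

Things in the scene. Friction and masses are not known exactly. Their poses are not given: they have to be found in the camera images.
- red_cartridge: Spent cartridge, 0.3 kg: upright dark block 100 mm tall with red snap tab and red top; origin at the centre of its underside, z up. Base (z 0-50 mm): x -30 to 28, y -27 to 27. Neck (z 50-100): x -20 to 11, y -20 to 20; the tab stands beside it on its +x side. Pinch neck and tab from above along x, at z 60-100: 39 mm wide once pressed, centred at x = 0.
- red_tab (a joint): Press of the red tab in m: 0 out (latched), 0.009 fully in; spring 3 N (out) to 9 N (in). The tab is a plate 24 mm wide in y, outer face at the cartridge's x = 28 mm when out, top at z 100; it slides towards the cartridge's -x. Its lug hooks 5 mm under the bay's lip and comes clear at 7 mm or more, so keep it pressed while lifting.
- blue_cartridge: Good cartridge, blue tab and top, same shape and heading as the red one. Both sit in open-topped bays of the white fume extractor (150 x 260 x 70 mm), side by side 110 mm apart along y, either way round. Bay floor 20 mm above the table: the base is inside the bay (2 mm play all round), the neck stands clear above the extractor's top.
- discard_tray: Yellow open tray fixed on the table, 180 mm (x) by 160 mm (y), walls 5 mm thick and 20 mm high, floor 5 mm thick; origin at the centre of its underside, z up. The cartridge may stand anywhere on its floor, at any heading.
Not all that is in view belongs to the job. Of the things that look like the discard_tray, the larger one is meant.

How it is judged:
By the outcome, as a careful person would: the job done as asked, in the order asked, and still so for the second after the job is handed in, with the robot touching nothing.
It also fails if it takes over 48 s, if anything falls off the work surface, if the arm or the gripper's body presses on something with over 40 N, if the wrist force passes 120 N, or if a joint passes its speed limit or range.

## Working session

There is one attempt and no reset: what is moved stays moved. The work goes in short steps, Python scripts to look and compute and a tool call to move; the robot and the scene stay as the last step left them, time stands still between calls to the robot, and variables do not carry over. Pictures are saved under pics/ and viewed, about 8 in all and at most 12, crops included, and the job is handed in when it is done.

Besides the shell and the picture viewer there is one more tool, called after ">>>" in YAML: its name, and indented under it one key for each argument. play_rows: Moves the arm, as the interface text tells. Its arguments: {"type":"object","properties":{"plan":{"type":"string"}},"required":["plan"]}

```bash
mkdir -p pics; cat > h.py <<'E'
from workcell import *
import numpy as np, cv2
from scipy.spatial.transform import Rotation as R
def att(im):
    a=np.array(im["attitude"],float)
    return a if a.shape==(3,3) else R.from_rotvec(a).as_matrix()
def cloud(im):
    z=im["range_z"].astype(float);v,u=np.indices(z.shape)
    p=np.stack([(u-im["cx"])/im["fx"]*z,(v-im["cy"])/im["fy"]*z,z],-1)
    w=p@att(im).T+np.array(im["eye"]); w[z==0]=np.nan
    return w
E
python3 - <<'E'
from h import *
for n in("top","scene"):
    im=get_image(n);cv2.imwrite(f"pics/{n}0.png",im["pixels"][...,::-1]);np.savez(f"{n}0.npz",**im)
    print(n,im["eye"],im["attitude"],im["fx"],im["cx"],im["cy"])
print(get_obs())
E
```

```text
top [421.34738749  13.34991659 914.61417577] [-2.15847406  2.12530636 -0.2001867 ] 404.65957049824834 274.543522478466 204.65572736122613
scene [1033.18439331  610.42812265  653.17946142] [-0.77329137 -2.48055615  1.19471018] 407.2715238995179 279.8905517108816 208.505184735998
{'t': 0.1, 'qpos': array([ 1.28801337e+00,  4.23766400e-01,  1.63060837e+00, -2.10805862e-05,
        1.08861179e+00, -1.90166458e-02]), 'qvel': array([ 0.00022087, -0.00176184, -0.0009113 ,  0.00116535,  0.00016171,
        0.00157218]), 'joint_torque': array([-3.28022916e-04, -5.45613170e+01, -2.74323893e+01,  6.45716884e-02,
        1.87847775e-02, -2.81326373e-05]), 'ee_pos': array([162.79823311, 602.89948952, 221.98024527]), 'orientation': array([-4.13082664e-01, -3.11412296e+00,  2.16894627e-03]), 'ft_force': array([ 0.69876104, -0.23206112,  0.41454707]), 'moment': array([-0.0520625 , -0.0124161 ,  0.06144681]), 'width': 87.64007802990126}
```

View pics/top0.png

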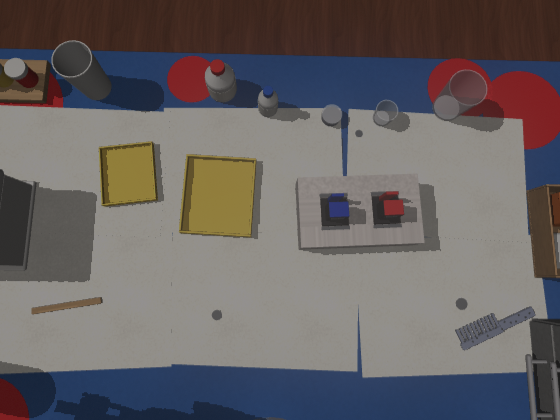

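View pics/scene0.png

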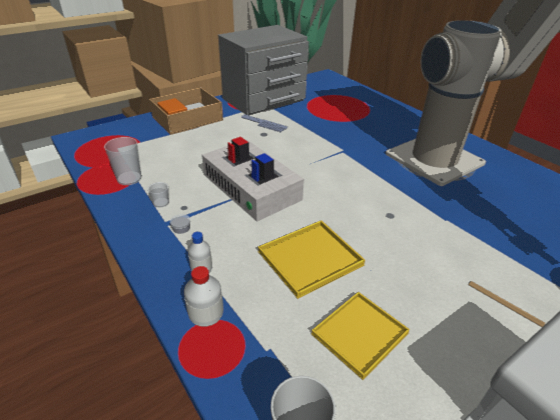

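The top view shows the extractor with the blue cartridge at (338,208) and the red one at (393,207), tabs towards the image top (about world +x). The larger tray is at (220,196) and the smaller one at (128,174). The scene view agrees.

```bash
python3 - <<'E'
from h import *
for n in("top","scene"):
    im=dict(np.load(f"{n}0.npz"));w=cloud(im);h=cv2.cvtColor(im["pixels"],cv2.COLOR_RGB2HSV)
    H,S,V=[h[...,i].astype(int) for i in range(3)]
    zz=w[...,2]
    red=((H<8)|(H>172))&(S>130)&(V>50); blue=(abs(H-118)<10)&(S>130)&(V>50)
    box=(w[...,0]>350)&(w[...,0]<620)&(w[...,1]<-10)&(w[...,1]>-400)
    ye=(abs(H-25)<8)&(S>120)&(abs(w[...,1]-130)<110)&(w[...,0]>250)&(zz<40)
    def rep(nm,m):
        p=w[m];
        if len(p)<5: print(n,nm,len(p));return
        (c,s,a)=cv2.minAreaRect(p[:,:2].astype(np.float32))
        print(n,nm,len(p),"z",np.percentile(p[:,2],[2,50,98]).round(),"c",np.round(c,1),"size",np.round(s,1),"ang",round(a,1))
    for nm,m in(("red",red),("blue",blue)):
        m=m&box&(zz>72)&(zz<140)
        rep(nm,m); rep(nm+" top",m&(zz>113))
        p=w[m];print(" top>113 x range",np.percentile(p[p[:,2]>113][:,0],[1,99]).round(1),"y",np.percentile(p[p[:,2]>113][:,1],[1,99]).round(1))
    rep("extr top",box&(abs(zz-70)<6)); rep("tray",ye); rep("tray rim",ye&(zz>16))
im=dict(np.load("top0.npz"))["pixels"][160:260,285:435,::-1]
a=cv2.resize(im,None,fx=5,fy=5,interpolation=cv2.INTER_CUBIC)
cv2.imwrite("pics/crop1.png",cv2.convertScaleAbs(a,alpha=1.3))
E
```

```text
top red 314 z [118. 121. 124.] c [ 563.8 -237.7] size [45.6 38.5] ang 1.1
top red top 314 z [118. 121. 124.] c [ 563.8 -237.7] size [45.6 38.5] ang 1.1
 top>113 x range [541.3 586.3] y [-257.  -219.2]
top blue 298 z [118. 121. 124.] c [ 558.1 -127. ] size [45.5 37.5] ang 5.7
top blue top 298 z [118. 121. 124.] c [ 558.1 -127. ] size [45.5 37.5] ang 5.7
 top>113 x range [535.2 580.3] y [-146.6 -108.7]
top extr top 6718 z [67. 70. 73.] c [ 554.4 -183.1] size [143.8 261.1] ang 3.1
top tray 5466 z [ 2.  6. 22.] c [594.1 126. ] size [159.  178.6] ang 87.5
top tray rim 599 z [16. 20. 23.] c [594.1 126. ] size [159.  178.6] ang 87.5
scene red 196 z [ 74. 116. 122.] c [ 565.4 -235.9] size [48.3 37.7] ang 1.4
scene red top 104 z [115. 120. 122.] c [ 565.3 -235.9] size [47.9 37.8] ang 1.2
 top>113 x range [541.7 588.1] y [-254.6 -218.1]
scene blue 237 z [ 74. 117. 122.] c [ 559.2 -125.7] size [48.5 40.2] ang 5.4
scene blue top 127 z [114. 120. 123.] c [ 559.  -126.4] size [40.7 47.2] ang 88.8
 top>113 x range [535.7 582.3] y [-145.1 -108.2]
scene extr top 2010 z [66. 70. 73.] c [ 551.8 -185.2] size [144.6 268.2] ang 2.1
scene tray 4570 z [ 2.  5. 20.] c [594.8 126.5] size [161.6 181.2] ang 87.5
scene tray rim 604 z [16. 19. 21.] c [594.7 126.7] size [161.2 181.3] ang 87.7
```

View pics/crop1.png

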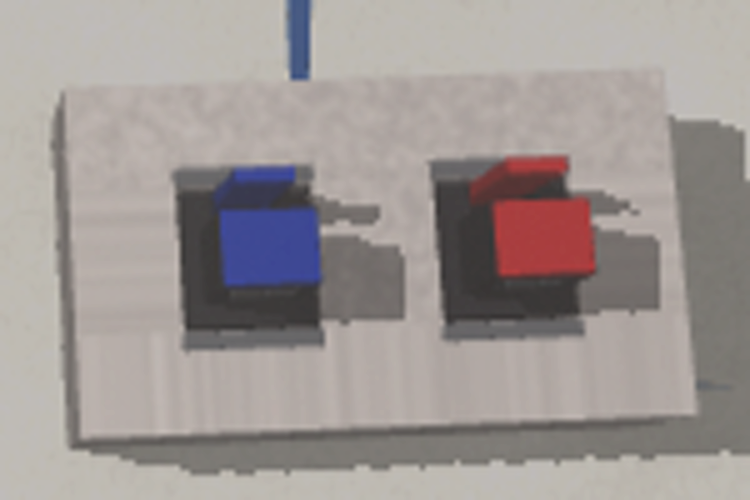

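Red origin is about (560.6, -237) with heading about +3° and the tab towards +x. I'll turn the tool by about 72° so its jaws open along the cartridge's x.

>>> play_rows:
  plan: "8.78 0 0 0 0 0 10.27;8.78 0 0 0 0 0 10.27;8.78 0 0 0 0 0 10.27;8.78 0 0 0 0 0 10.27;8.78 0 0 0 0 0 10.27;8.78 0 0 0 0 0 10.27;8.78 0 0 0 0 0 10.27;8.78 0 0 0 0 0 0"

```text
t: 1.1
ee_pos: [162.9, 603.1, 222.3]
orientation: [2.161, 2.28, -0.001]
ft_force: [-0.2, -0.8, 0.4]
width: 87.6
```

```bash
cat >> h.py <<'E'
def goal(x,y,z):
    o=get_obs();M=R.from_rotvec(o["orientation"]).as_matrix()
    print("t",o["t"],"ee",o["ee_pos"].round(1),"yaw_y",np.degrees(np.arctan2(M[1,1],M[0,1])).round(2),"tilt",np.degrees(np.arccos(-M[2,2])).round(2),"F",o["ft_force"].round(1),"w",o["width"].round(1),"q6",o["qpos"][5].round(2))
    print("tool shift cm",(M.T@(np.array([x,y,z])-o["ee_pos"])/10).round(2))
E
python3 -c "
from h import *
goal(560.6,-237,222)"
```

```text
Traceback (most recent call last):
  File "h.py", line 14, in goal
    print("t",o["t"],"ee",o["ee_pos"].round(1),"yaw_y",np.degrees(np.arctan2(M[1,1],M[0,1])).round(2),"tilt",np.degrees(np.arccos(-M[2,2])).round(2),"F",o["ft_force"].round(1),"w",o["width"].round(1),"q6",o["qpos"][5].round(2))
                                                                                                                                                                                    ^^^^^^^^^^^^^^^^
AttributeError: 'float' object has no attribute 'round'
```

```bash
sed -i 's/o\["width"\].round(1)/round(o["width"],1)/' h.py
python3 -c "
from h import *
goal(560.6,-237,222)"
```

```text
t 1.1 ee [162.9 603.1 222.3] yaw_y 3.09 tilt 0.04 F [-0.2 -0.8  0.4] w 87.6 q6 1.23
tool shift cm [-8.603e+01  3.519e+01  8.000e-02]
```

>>> play_rows:
  plan: "8.78 -5.37 2.2 0 0 0 0;8.78 -5.37 2.2 0 0 0 0;8.78 -5.37 2.2 0 0 0 0;8.78 -5.37 2.2 0 0 0 0;8.78 -5.37 2.2 0 0 0 0;8.78 -5.37 2.2 0 0 0 0;8.78 -5.37 2.2 0 0 0 0;8.78 -5.37 2.2 0 0 0 0;8.78 -5.37 2.2 0 0 0 0;8.78 -5.37 2.2 0 0 0 0;8.78 -5.37 2.2 0 0 0 0;8.78 -5.37 2.2 0 0 0 0;8.78 -5.37 2.2 0 0 0 0;8.78 -5.37 2.2 0 0 0 0;8.78 -5.37 2.2 0 0 0 0;8.78 -5.37 2.2 0 0 0 0;8.78 0 0 0 0 0 0;8.78 0 0 0 0 0 0"

```text
t: 3.35
ee_pos: [558.6, -235.8, 222.1]
orientation: [-2.159, -2.279, 0.001]
ft_force: [-0.8, -0.1, -0.8]
width: 87.7
```

```bash
python3 -c "
from h import *
goal(560.6,-237,80)
im=get_image('scene');a=im['pixels'][100:240,160:340,::-1]
cv2.imwrite('pics/crop2.png',cv2.resize(a,None,fx=4,fy=4,interpolation=cv2.INTER_CUBIC))"
```

```text
t 3.35 ee [ 558.6 -235.8  222.1] yaw_y 3.1 tilt 0.1 F [-0.8 -0.1 -0.8] w 87.7 q6 -0.47
tool shift cm [-0.14  0.21 14.21]
```

View pics/crop2.png

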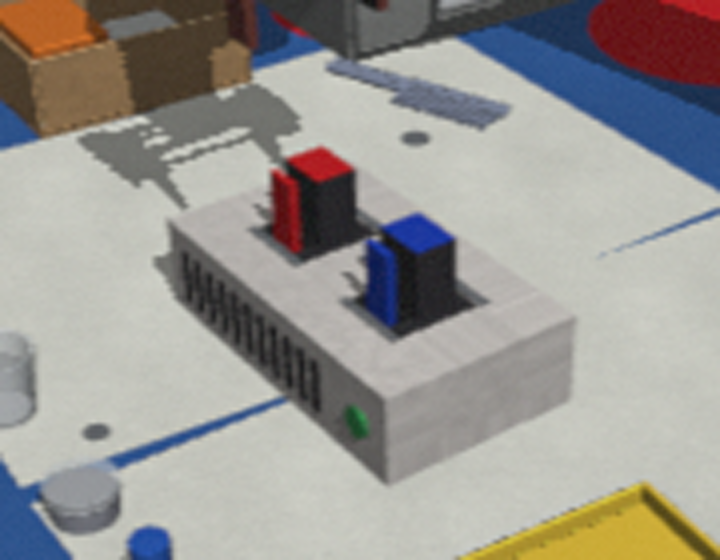

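The crop confirms the red tab is on its +x side, at about (285,210). Both cartridges are seated. Next I'll centre and descend.

>>> play_rows:
  plan: "8.78 -0.14 0.21 0 0 0 0;8.78 0 0 3 0 0 0;8.78 0 0 3 0 0 0;8.78 0 0 2.5 0 0 0;8.78 0 0 2 0 0 0;8.78 0 0 2 0 0 0;8.78 0 0 1.7 0 0 0;8.78 0 0 0 0 0 0;8.78 0 0 0 0 0 0"

```text
t: 4.53
ee_pos: [561.9, -237.8, 81.1]
orientation: [2.162, 2.278, 0.0]
ft_force: [0.5, -0.3, 0.5]
width: 87.8
```

```bash
python3 -c "
from h import *
goal(560.6,-237,80)
im=get_image('scene');a=im['pixels'][60:200,160:340,::-1]
cv2.imwrite('pics/crop3.png',cv2.resize(a,None,fx=4,fy=4,interpolation=cv2.INTER_CUBIC))"
```

```text
t 4.525 ee [ 561.9 -237.8   81.1] yaw_y 2.99 tilt 0.04 F [ 0.5 -0.3  0.5] w 87.8 q6 -0.47
tool shift cm [ 0.08 -0.13  0.11]
```

View pics/crop3.png

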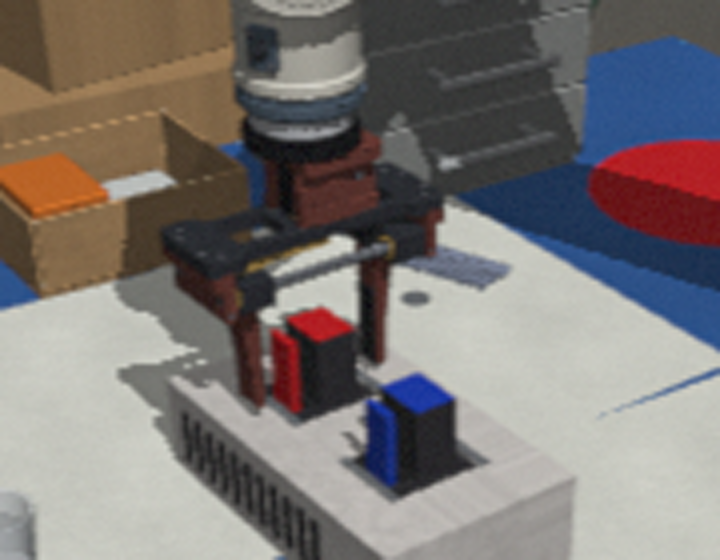

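The fingers straddle the red neck and tab, with the near finger outside the tab at (250,385) and the far one at (375,340). Closing now.

>>> play_rows:
  plan: "8.78 0.08 -0.13 0 0 0 0;6 0 0 0 0 0 0;5 0 0 0 0 0 0;4.5 0 0 0 0 0 0;4 0 0 0 0 0 0;3 0 0 0 0 0 0;3 0 0 0 0 0 0;3 0 0 0 0 0 0;3 0 0 0 0 0 0"

```text
t: 5.7
ee_pos: [558.7, -237.1, 81.4]
orientation: [-2.161, -2.278, 0.003]
ft_force: [-7.9, -0.8, 11.7]
width: 38.0
```

```bash
python3 -c "
from h import *
goal(560.6,-237,80)"
```

```text
t 5.7 ee [ 558.7 -237.1   81.4] yaw_y 3.01 tilt 0.17 F [-7.9 -0.8 11.7] w 38.0 q6 -0.47
tool shift cm [-0.    0.19  0.14]
```

>>> play_rows:
  plan: "3 0 -0.15 -0.1 0 0 0;3 0 0 0 0 0 0;3 0 0 -0.4 0 0 0;3 0 0 -0.5 0 0 0;3 0 0 -0.5 0 0 0;3 0 0 0 0 0 0"

```text
t: 6.45
ee_pos: [559.1, -237.0, 96.2]
orientation: [2.162, 2.278, 0.001]
ft_force: [-0.6, 0.0, -2.3]
width: 37.6
```

```bash
python3 -c "
from h import *
goal(560.6,-237,80)"
```

```text
t 6.45 ee [ 559.1 -237.    96.2] yaw_y 3.0 tilt 0.06 F [-0.6  0.  -2.3] w 37.6 q6 -0.47
tool shift cm [-0.01  0.15  1.62]
```

Unlatched: the load is -2.3 N, about the cartridge's weight. Next I'll lift it straight out.

>>> play_rows:
  plan: "3 0 0 -1 0 0 0;3 0 0 -1.5 0 0 0;3 0 0 -2 0 0 0;3 0 0 -2.5 0 0 0;3 0 0 -2.5 0 0 0;3 0 0 -2 0 0 0;3 0 0 -1 0 0 0;3 0 0 0 0 0 0"

```text
t: 7.45
ee_pos: [559.1, -237.1, 221.9]
orientation: [2.161, 2.277, 0.001]
ft_force: [0.2, 0.3, -3.6]
width: 37.9
```

```bash
python3 -c "
from h import *
goal(594.4,126,220)
im=get_image('scene');a=im['pixels'][10:200,140:380,::-1]
cv2.imwrite('pics/crop4.png',cv2.resize(a,None,fx=3,fy=3,interpolation=cv2.INTER_CUBIC))"
```

```text
t 7.45 ee [ 559.1 -237.1  221.9] yaw_y 3.0 tilt 0.11 F [ 0.2  0.3 -3.6] w 37.9 q6 -0.47
tool shift cm [36.07  5.43  0.17]
```

View pics/crop4.png

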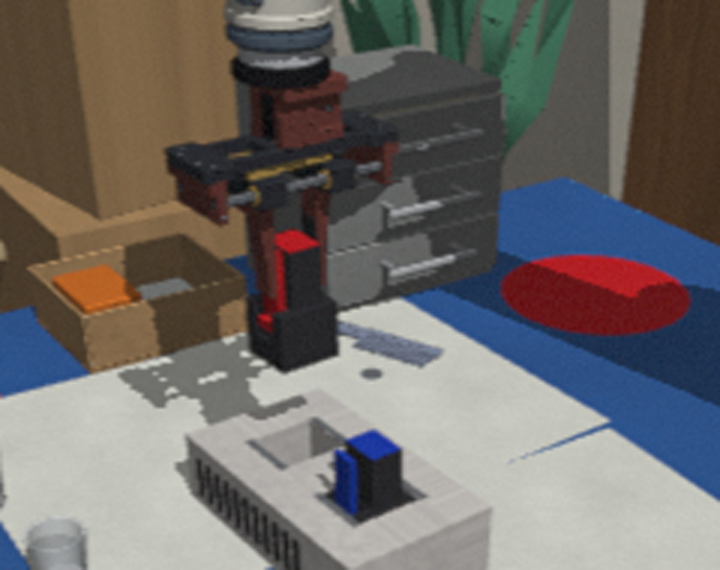

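The cartridge is out and hangs upright with its tab pressed, and the blue one stays seated at (370,475). The underside is at about 161 mm, which clears the blue top at 120 mm. Now the transfer to the tray.

>>> play_rows:
  plan: "3 1.5 0.2 0 0 0 0;3 3 0.5 0 0 0 0;3 4 0.6 0 0 0 0;3 4 0.6 0 0 0 0;3 4 0.6 0 0 0 0;3 4 0.6 0 0 0 0;3 4 0.6 0 0 0 0;3 4 0.6 0 0 0 0;3 4 0.6 0 0 0 0;3 2.5 0.4 0 0 0 0;3 1.1 0.2 0 0 0 0;3 0 0 0 0 0 0;3 0 0 0 0 0 0"

```text
t: 9.12
ee_pos: [594.5, 125.7, 220.4]
orientation: [-2.163, -2.278, 0.001]
ft_force: [0.1, 0.6, -3.5]
width: 37.5
```

```bash
python3 -c "
from h import *
goal(594.4,126,66.4)
im=get_image('scene');w=cloud(im);e=get_obs()['ee_pos']
m=(np.hypot(w[...,0]-e[0],w[...,1]-e[1])<45)&(w[...,2]>110)
p=w[m];print('underside z',np.percentile(p[:,2],[0.2,1,3]).round(1), len(p))"
```

```text
t 9.125 ee [594.5 125.7 220.4] yaw_y 2.96 tilt 0.04 F [ 0.1  0.6 -3.5] w 37.5 q6 0.14
tool shift cm [3.00e-02 1.00e-02 1.54e+01]
underside z [159.6 163.5 173.4] 7715
```

>>> play_rows:
  plan: "3 0 0 2 0 0 0;3 0 0 3 0 0 0;3 0 0 3 0 0 0;3 0 0 3 0 0 0;3 0 0 2 0 0 0;3 0 0 1.2 0 0 0;3 0 0 0.6 0 0 0;3 0 0 0 0 0 0;3 0 0 0.2 0 0 0;3 0 0 0 0 0 0;3 0 0 0 0 0 0"

```text
t: 10.55
ee_pos: [594.9, 126.6, 71.0]
orientation: [2.162, 2.279, 0.001]
ft_force: [-0.4, 0.2, -3.5]
width: 38.0
```

>>> play_rows:
  plan: "3 0 0 0.2 0 0 0;3 0 0 0.1 0 0 0;3 0 0 0 0 0 0;3 0 0 0 0 0 0"

```text
t: 11.05
ee_pos: [594.7, 126.5, 67.6]
orientation: [-2.163, -2.279, 0.0]
ft_force: [-1.0, 0.6, -1.9]
width: 37.7
```

>>> play_rows:
  plan: "3 0 0 0.1 0 0 0;3 0 0 0 0 0 0;3 0 0 0 0 0 0"

```text
t: 11.42
ee_pos: [594.8, 126.5, 66.7]
orientation: [2.163, 2.279, -0.0]
ft_force: [1.0, 0.7, -2.6]
width: 37.7
```

>>> play_rows:
  plan: "3 0 0 0.1 0 0 0;3 0 0 0 0 0 0;3 0 0 0 0 0 0"

```text
t: 11.8
ee_pos: [594.8, 126.5, 66.4]
orientation: [2.163, 2.279, 0.0]
ft_force: [-3.3, -0.7, 6.7]
width: 38.0
```

On the floor: the force has turned upward to +6.7 N. I'll open gradually, then retreat.

>>> play_rows:
  plan: "4 0 0 0 0 0 0;4.4 0 0 0 0 0 0;4.8 0 0 0 0 0 0;5.4 0 0 0 0 0 0;6.5 0 0 0 0 0 0;8 0 0 0 0 0 0;8.78 0 0 0 0 0 0;8.78 0 0 0 0 0 0;8.78 0 0 0 0 0 0;8.78 0 0 -1 0 0 0;8.78 0 0 -2 0 0 0;8.78 0 0 -3 0 0 0;8.78 0 0 -4 0 0 0;8.78 0 0 -4 0 0 0;8.78 0 0 -3 0 0 0;8.78 0 0 0 0 0 0;8.78 0 0 0 0 0 0"

```text
t: 13.92
ee_pos: [594.3, 126.4, 235.6]
orientation: [-2.163, -2.279, 0.0]
ft_force: [0.8, -0.3, -1.1]
width: 87.9
```

```bash
python3 -c "
from h import *
goal(594.4,126,220)
im=get_image('scene');w=cloud(im)
m=(np.hypot(w[...,0]-597,w[...,1]-126)<60)&(w[...,2]>90)&(w[...,2]<130)
p=w[m];print('top',np.percentile(p[:,2],[2,50,98]).round(1),p[:,:2].min(0).round(),p[:,:2].max(0).round())
cv2.imwrite('pics/end.png',im['pixels'][:,:,::-1])"
```

```text
t 13.925 ee [594.3 126.4 235.6] yaw_y 3.0 tilt 0.01 F [ 0.8 -0.3 -1.1] w 87.9 q6 0.14
tool shift cm [-0.04  0.01  1.56]
top [ 90.8 104.1 106.9] [572. 106.] [624. 148.]
```

View pics/end.png

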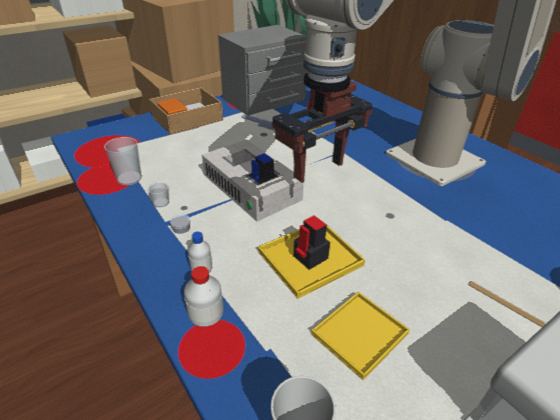

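The red cartridge stands upright in the larger tray at about (313,245), the blue one is seated at (263,168), and the gripper is clear of everything.

```bash
python3 -c "
from h import *
print(close_job())"
```

```text
the job is handed in; nothing more can be done
None
```

The red-tab cartridge is out of the extractor and standing upright in the larger yellow tray. I pinched its tab in, lifted it straight out, carried it over and lowered it to the tray floor before letting go. The job is handed in at about 14 s of the 48 s allowed; `close_job()` gives no verdict.

- **Unlatching:** the fingers closed to about 38 mm, against the 39 mm expected for a fully pressed tab. The load on lifting was about the cartridge's own weight.
- **Lowering:** contact with the tray floor showed as the force turning upward, to +6.7 N, before I opened the gripper.
- **Last check:** the top of the red cartridge reads about 104–107 mm, as expected for 100 mm standing on a 5 mm floor. The blue-tab cartridge is still in its bay, and the gripper is open and well clear.
- **Forces:** the highest readings I saw were about 8 N sideways and 12 N vertical while pinching. I only read forces at the end of each move, so brief peaks in between would not show.

No check failed or disagreed.

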